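# Set up the menu board on its prop leg

### The arm

A 6-joint arm with a two-finger parallel gripper is mounted at the origin on the work surface. World frame = base frame: x ahead of the robot, y to its left, z up, the work surface at z = 0. Lengths are in mm, angles in rad, forces in N, time in s.
With the tool pointing down it reaches from about 275 to 750 mm from the base axis. Payload 10.2 kg.
Tool frame: the origin (TCP) lies at the very end of the fingers, on their centre line; the grasp point (between the pads) lies 19 mm behind it (ctrl.grip_depth is the distance from the TCP to the grasp point, in mm); z points along the fingers, x is the direction in which the jaws open and shut, and the axes are right-handed (so a half turn about z gives the same grasp; the last joint's range is limited). The gripper opens to 85 mm and grips with 20 to 120 N. Pads are 22 mm wide; open, the fingers measure 114 mm over their backs; the gripper's body (76 mm by 85 mm) begins 54 mm behind the grasp point. The pads swing forward as they close: fully open they stand 13 mm farther back than shut.
Start: joints at [-1.494, 0.313, 1.498, -0, 1.331, -0.223], TCP at [155.035, -501.593, 231.294] pointing down, gripper open.
Joint ranges: [-2.94, 2.94], [-0.97, 2.17], [0.19, 2.56], [-1.23, 4.37], [0.02, 3.11], [-2.88, 2.88]. Speed limits (rad/s): [2.39, 2.39, 3.01, 3.14, 3.14, 3.14].

### API

Orientations are given as a unit quaternion [w, x, y, z].
In Python, from rig import ctrl gives the robot as it stands.
- The arm moves only by the tool play_rows, never from a script. Its argument "motion" is a list of rows, each a list of 2 entries, a list of its own where there are three numbers: the shift along the tool's x, y, z in mm, then the turn, a rotation vector about the tool's x, y, z in degrees. A call has 1 to 20 rows; each row shifts and turns the commanded pose from where the row before left it, along the tool's axes as they then stand; what a row does not reach is not made up. A row lasts 1/12 s, in which the tool goes at most 41.7 mm and 7.16 degrees, less where a joint would pass 70% of its speed; a pose out of reach is approached as far as the arm can. A call with a gripper value outside its range is refused whole. "fingers" is the finger opening in mm, from 0 to 85.4, set as the call begins (left out, the last holds). The fingers move at their own pace and stop on an object; "squeeze" is the grip in N (left out, the last holds). Time passes only in rows, so rows that do not move let the fingers close. It gives the time, the measured TCP pose, the force and the opening at its end, in the units of the state.
- ctrl.sense(): the state, without advancing time (a new reading comes with each control period).
- ctrl.capture(name): name is "side" or "top" or "wrist"; returns the picture (420x560x3 uint8, red, green, blue); there is no depth.
- ctrl.get_calibration(name): a dict with "K" (3x3 intrinsics, pixels), "R" (3x3) and "t" (3): a world point X has camera coordinates R X + t; the wrist camera has in their place "tool_from_camera" (4x4, takes a point from camera to tool coordinates, whose origin is the TCP and whose axes are the tool frame's). Camera axes: x right, y down, z forward; pixel columns grow to the right and rows downward; lengths in mm; the calibration is good to about 2 mm. A picture is of the moment at which its call begins: read the wrist's pose just before it. get_calibration takes no time and is no camera call.
- ctrl.finish_job(): hands the job in, once; it reports no verdict.
Trained networks look in the newest picture that a camera, given by its name, has taken for a name from the list of things; names that differ only in an ending like _2 or _b are one class to them, and where a whole thing is asked for, a point or a joint stands for the part that bears it (a point fixed in the world has none). Each returns a list of dicts, best first, with "p" (0 to 1); they miss things now and then, are a little off and sometimes report something else, mostly with a low value. They report only what shows in the picture. A call takes as long as a camera call. They do not tell look-alikes from the thing itself.
- ctrl.spot_in(camera, name): "position" ([column, row] as shares, 0 to 1, of the picture: columns of its width, rows of its height, amid what is visible of it).
The state is a dict: "time_s": time; "joints": joint angles; "dq": joint speeds; "tau": joint torques, N m; "eef_pos": TCP position; "ee_rot": TCP orientation; "force": force on the tool from outside, world axes, zero at the start; "wrist_torque": the same for the moment, N m; "grip_width": opening from 0.0 (shut) to 1.0 (fully open).
Only numpy, scipy, OpenCV 4.12 (cv2) and the standard library are available. Lean on these libraries where they do the work, as an engineer would, in place of code of your own. Each camera call takes 0.05 s, during which the arm holds its last target. There are 200 camera calls.

### The job

The menu board is stored leaning face-in against the napkin box. Where it leans, swing the prop leg on its back out until it meets its stop, with the board staying where it leans; then let go of the leg, lift the board over and set it down gently in the middle of the cardboard place mat, leaning back on its leg, leg towards the robot and menu side away from it, square to the mat. Leave the cups, bottle and salt shaker where they are.

Things in the scene. Friction and masses are not known exactly. Their poses are not given: they have to be found in the camera images.
- menu_board: Plywood menu board, 14 mm thick: panel 110 wide, 150 tall; above it a neck 44 wide, 45 mm tall. 0.6 to 0.95 kg. Origin: middle of its bottom face; z up the board to the neck, +x out of the front (paper) face, y along its width. At first it leans 0.42 rad forward on the box's top edge, held by nothing else: a pull of a few N tips or drags it. On its opened leg it leans back about 0.40 rad
- neck (a point): Centre of the neck, 172 mm above the board's bottom; grip it here across the 14 mm thickness (board x), firmly: swung quickly, the board turns in a light grip and the leg folds back. Axes as the board
- foot_edge (a point): Middle of the board's bottom face
- prop (a joint): Angle of the prop leg from the board's back, rad: 0 folded flat, growing as its foot swings out backwards (board -x). Its stop lies between 0.6 and 0.8. A stiff hinge (about 0.075 N m of friction) leaves it where it is put. It starts slightly ajar
- hinge (a point): On the hinge axis of the prop leg: 14 mm behind the board's mid-plane (7 mm clear of the back face), 135 mm above its bottom. The axis runs along board y
- crossbar (a point): Middle of the crossbar at the foot of the T-shaped prop leg, 118 mm from the hinge axis: stem 26 wide, 8 mm thick; round crossbar 14 mm thick, 200 mm long along board y, its ends sticking out 45 mm past the panel each side. A finger let down beside the panel on the front side of a bar end can push it back; the bar is about 20 mm above the table at first and rises as it swings out
- napkin_box: Steel napkin box, fixed: 120 deep (x), 100 wide (y), 95 mm tall. Origin: centre of its underside. The board leans on its -x side, which is towards the robot
- mat: Brown cardboard place mat, fixed, 220 deep (x), 280 wide (y), 3 mm thick. Origin: centre of its underside. +x points away from the robot (the diners' side, which the menu must face), give or take the mat's yaw
- yoghurt_cup: White lidded cup, 68 mm across, 85 mm tall, loose; to be left alone. Origin: centre of its underside
- water_bottle: Clear water bottle, 66 mm across, 200 mm tall, loose; to be left alone. Origin: centre of its underside
- salt_shaker: Steel salt shaker, 44 mm across, 74 mm tall, loose; to be left alone. Origin: centre of its underside
- paper_cup: Open paper cup, 74 mm across, 90 mm tall, loose; to be left alone. Origin: centre of its underside
Mind the look-alikes: they are no part of the job. Several things have the shape of the menu_board; the one meant has the colours described above.

How it is judged:
By the outcome, as a careful person would: the job done as asked, in the order asked, and still so for the second after the job is handed in, with the robot touching nothing.
It also fails if it takes over 69 s, if anything falls off the work surface, if the arm or the gripper's body presses on something with over 40 N, if the wrist force passes 120 N, or if a joint passes its speed limit or range.

## Working session

There is one attempt and no reset: what is moved stays moved. The work goes in short steps, Python scripts to look and compute and a tool call to move; the robot and the scene stay as the last step left them, time stands still between calls to the robot, and variables do not carry over. Pictures are saved under pics/ and viewed, about 8 in all and at most 12, crops included, and the job is handed in when it is done.

Besides the shell and the picture viewer there is one more tool, called after "Request:" as a command line: name --argument value ..., lists and objects as JSON in quotes. play_rows: Moves the arm, as the interface text tells. Its arguments: {"type":"object","properties":{"motion":{"type":"array"},"fingers":{"type":"number"},"squeeze":{"type":"number"}},"required":["motion"]}

```bash
mkdir -p pics; ls
cat > h.py <<'E'
import numpy as np, cv2
from rig import ctrl
def save(c,n):
    im=ctrl.capture(c); cv2.imwrite(f'pics/{n}.png',cv2.cvtColor(im,cv2.COLOR_RGB2BGR)); return im
E
python3 - <<'E'
from h import *
a=save('top','top0');b=save('side','side0')
cv2.imwrite('pics/a.png',cv2.cvtColor(np.hstack([a,b]),cv2.COLOR_RGB2BGR)) if 0 else None
for c in ['top','side']:
    k=ctrl.get_calibration(c); print(c,np.round(k['K'],1).tolist(),np.round(k['R'],4).tolist(),np.round(k['t'],1).tolist())
print(ctrl.sense())
for n in ['menu_board','neck','crossbar','napkin_box','mat','hinge','foot_edge','yoghurt_cup','water_bottle','salt_shaker','paper_cup']:
  for c in ['top','side']:
    print(n,c,[(round(d['p'],2),round(d['position'][0]*560),round(d['position'][1]*420)) for d in ctrl.spot_in(c,n)])
E
```

```text
pics
top [[403.3, 0.0, 283.3], [0.0, 403.3, 212.4], [0.0, 0.0, 1.0]] [[-0.0017, -0.9996, -0.0293], [-0.9885, 0.0061, -0.1511], [0.1512, 0.0287, -0.9881]] [4.1, 505.5, 1149.8]
side [[441.4, 0.0, 269.7], [0.0, 441.4, 216.4], [0.0, 0.0, 1.0]] [[-0.997, -0.0753, -0.0173], [-0.0291, 0.573, -0.8191], [0.0716, -0.8161, -0.5734]] [492.0, 121.4, 1262.1]
{'time_s': 0.1, 'joints': array([-1.49437370e+00,  3.13410671e-01,  1.49834848e+00, -1.46730084e-05,
        1.33098478e+00, -2.23415935e-01]), 'dq': array([-2.54841278e-05, -2.41755927e-03, -2.16001407e-03,  3.40084516e-04,
        1.12133393e-04, -1.19742594e-03]), 'tau': array([ 2.70851619e-03, -4.12897539e+01, -2.60139531e+01, -2.14798861e-04,
        3.04343237e-03, -1.02658841e-06]), 'eef_pos': array([ 155.02660479, -501.35728554,  230.78854538]), 'ee_rot': array([-4.31175267e-04,  8.04788444e-01, -5.93561479e-01, -3.81446815e-04]), 'force': array([-0.48629623,  0.4745485 ,  0.55246425]), 'wrist_torque': array([-0.01942803, -0.03719581, -0.0010239 ]), 'grip_width': 1.0009395434335906}
menu_board top [(0.91, 345, 218), (0.84, 219, 287)]
m
[... 218 characters left out ...]
r side [(0.66, 288, 206)]
napkin_box top [(0.7, 346, 217), (0.58, 342, 181)]
napkin_box side [(0.73, 249, 205), (0.37, 290, 203)]
mat top [(0.58, 228, 177)]
mat side [(0.62, 220, 294)]
hinge top [(0.92, 344, 218), (0.91, 221, 283)]
hinge side [(0.86, 276, 201), (0.85, 345, 302)]
foot_edge top [(0.73, 221, 287), (0.56, 346, 214), (0.17, 128, 214)]
foot_edge side [(0.92, 276, 203), (0.82, 342, 297)]
yoghurt_cup top [(0.77, 279, 122), (0.24, 346, 216)]
yoghurt_cup side [(0.69, 171, 239)]
water_bottle top [(0.91, 129, 215)]
water_bottle side [(0.88, 251, 365)]
salt_shaker top [(0.52, 282, 162)]
salt_shaker side [(0.87, 206, 245)]
paper_cup top [(0.79, 429, 196)]
paper_cup side [(0.63, 264, 166)]
```

View pics/top0.png

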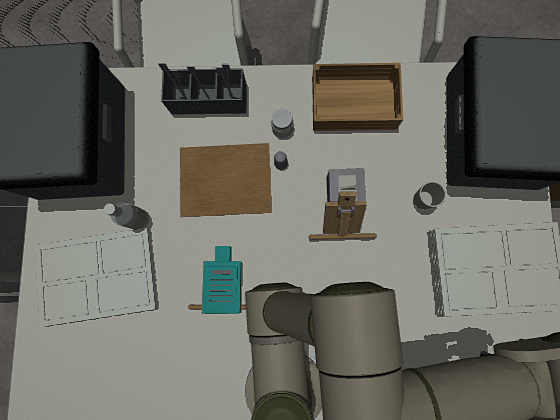

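View pics/side0.png

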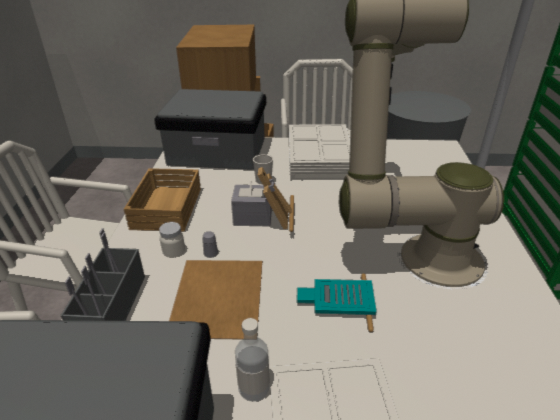

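The picture shows the plywood board leaning on the grey box at top (345,215). The teal one lying flat at (222,285) is a look-alike. The mat is at top (226,180). Next I'll make enlarged crops and measure the mat.

```bash
cat >> h.py <<'E'
def ray(c,uv):
    k=ctrl.get_calibration(c);R=np.array(k['R']);t=np.array(k['t'])
    d=R.T@np.linalg.inv(k['K'])@np.array([uv[0],uv[1],1.]); return -R.T@t,d
def atz(c,uv,z):
    o,d=ray(c,uv); return o+d*(z-o[2])/d[2]
def tri(uv1,uv2,c1='top',c2='side'):
    A=[];b=[]
    for c,uv in((c1,uv1),(c2,uv2)):
        o,d=ray(c,uv);d/=np.linalg.norm(d);P=np.eye(3)-np.outer(d,d);A.append(P);b.append(P@o)
    x=np.linalg.lstsq(np.vstack(A),np.hstack(b),rcond=None)[0]; return x
def proj(c,X):
    k=ctrl.get_calibration(c);p=np.array(k['K'])@(np.array(k['R'])@np.asarray(X,float)+k['t']);return p[:2]/p[2]
E
python3 - <<'E'
from h import *
t=cv2.imread('pics/top0.png');s=cv2.imread('pics/side0.png')
A=cv2.resize(t[160:250,300:385],None,fx=4.7,fy=4.7,interpolation=cv2.INTER_CUBIC)
B=cv2.resize(s[155:245,225:310],None,fx=4.7,fy=4.7,interpolation=cv2.INTER_CUBIC)
cv2.imwrite('pics/crop0.png',np.hstack([A,B]))
for c,im,p in(('top',t,(228,177)),('side',s,(220,294))):
    m=np.zeros((422,562),np.uint8);cv2.floodFill(im.copy(),m,p,0,(6,6,6),(6,6,6),cv2.FLOODFILL_MASK_ONLY)
    cn=max(cv2.findContours(m[1:-1,1:-1],0,2)[0],key=cv2.contourArea)
    W=np.array([atz(c,q[0],3)[:2] for q in cn],np.float32)
    print(c,cv2.minAreaRect(W))
for n,z,q in(('yog',85,(282,118)),('salt',74,(280,157)),('paper',90,(431,190)),('bottle',0,(132,222))):print(n,atz('top',q,z))
E
```

```text
top ((615.9656982421875, 183.2618865966797), (217.78250122070312, 274.482177734375), 2.3995862007141113)
side ((616.0787963867188, 183.01051330566406), (214.57745361328125, 274.9524230957031), 2.3961570262908936)
yog [778.82781235   4.18748876  85.        ]
salt [663.86272154  10.52594781  74.        ]
paper [ 558.85495533 -414.71777012   90.        ]
bottle [484.6077833  467.45259576   0.        ]
```

View pics/crop0.png

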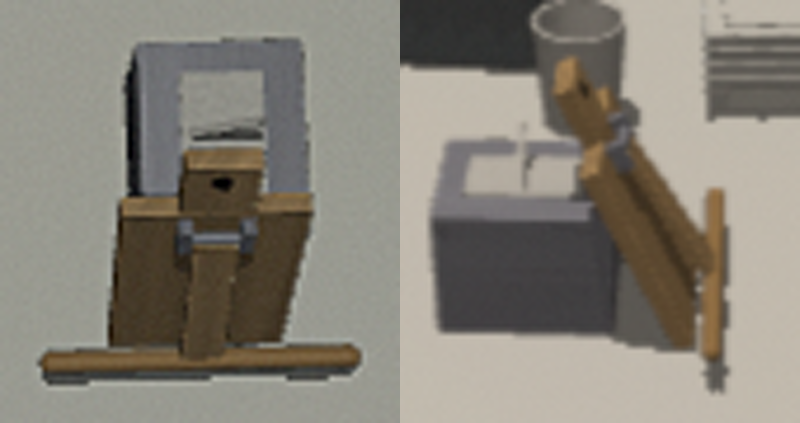

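The crop shows the leaning board, the leg slightly ajar, and both crossbar ends clear of the panel. I'll fit the board pose to these corner pixels.

```bash
cat > fit.py <<'E'
from h import *
from scipy.optimize import least_squares
from scipy.spatial.transform import Rotation as Ro
def board(p):  # x,y,z of foot, yaw, lean
    return Ro.from_euler('ZY',[p[3],p[4]]), np.array(p[:3])
def bar(a,y): return np.array([-14-118*np.sin(a),y,135-118*np.cos(a)])
def fit(obs,p0,free):
    P=np.array(p0,float)
    def f(q):
        P[free]=q;R,o=board(P);r=[]
        for c,pt,uv in obs:
            b=bar(P[5],pt) if np.isscalar(pt) else np.array(pt,float)
            r+=list(proj(c,R.apply(b)+o)-uv)
        return r
    s=least_squares(f,P[free],loss='soft_l1');P[free]=s.x
    return P,np.array(f(s.x)).reshape(-1,2)
E
cat > f0.py <<'E'
from fit import *
T=lambda u,v:np.array([300+u/4.7-.4,160+v/4.7-.4]);S=lambda u,v:np.array([225+(u-399.5)/4.7-.4,155+v/4.7-.4])
obs=[('top',100,T(41,362)),('top',-100,T(360,353)),
('top',[-7,55,150],T(119,215)),('top',[-7,-55,150],T(310,213)),('top',[7,55,150],T(121,199)),('top',[7,-55,150],T(312,195)),
('top',[-7,22,195],T(184,172)),('top',[-7,-22,195],T(263,168)),('top',[7,22,195],T(186,153)),('top',[7,-22,195],T(265,149)),
('top',[-7,55,0],T(108,345)),
('side',100,S(712,355)),('side',-100,S(715,192)),('side',[7,55,150],S(584,152)),('side',[-7,55,150],S(604,148)),('side',[7,55,0],S(678,347)),('side',[7,22,195],S(555,70)),('side',[-7,22,195],S(578,60))]
P,r=fit(obs,[480,-180,2,0,.42,.1],[0,1,2,3,4,5])
print(np.round(P,3),'yawdeg',np.degrees(P[3]));
for o,e in zip(obs,r):print(o[0],o[1],np.round(e,1))
R,o=board(P)
for n,b in(('neck',[0,0,172]),('hinge',[-14,0,135]),('barL',bar(P[5],100)),('barR',bar(P[5],-100)),('panelfoot',[7,55,0])):print(n,np.round(R.apply(b)+o,1))
# box top corners
B=np.array([atz('top',T(*q),95) for q in((135,42),(302,39),(304,195))]);print(np.round(B,1))
E
python3 f0.py
```

```text
Traceback (most recent call last):
  File "f0.py", line 8, in <module>
    P,r=fit(obs,[480,-180,2,0,.42,.1],[0,1,2,3,4,5])
        ~~~^^^^^^^^^^^^^^^^^^^^^^^^^^^^^^^^^^^^^^^^^
  File "fit.py", line 15, in fit
    s=least_squares(f,P[free],loss='soft_l1');P[free]=s.x
  File "fit.py", line 13, in f
    r+=list(proj(c,R.apply(b)+o)-uv)
            ~~~~^^^^^^^^^^^^^^^^
  File "h.py", line 16, in proj
    k=ctrl.get_calibration(c);p=np.array(k['K'])@(np.array(k['R'])@np.asarray(X,float)+k['t']);return p[:2]/p[2]
ValueError: time passes only in moves, steps and waits
```

```bash
sed -i 's/ctrl.get_calibration(c)/cal(c)/; s/^def ray/from functools import lru_cache\n@lru_cache\ndef cal(c): return ctrl.get_calibration(c)\ndef ray/' h.py; python3 f0.py
```

```text
[ 4.52941e+02 -1.67254e+02  1.81850e+01  1.60000e-02  3.97000e-01
  9.50000e-02] yawdeg 0.9046072059842115
top 100 [-1.  -0.6]
top -100 [ 0.4 -0.1]
top [-7, 55, 150] [0.  0.6]
top [-7, -55, 150] [1.2 0.1]
top [7, 55, 150] [-0.7 -0.4]
top [7, -55, 150] [ 0.2 -0.5]
top [-7, 22, 195] [0.2 0. ]
top [-7, -22, 195] [0.7 0.5]
top [7, 22, 195] [-0.7 -0.5]
top [7, -22, 195] [-0.2 -0. ]
top [-7, 55, 0] [-0.4  0.1]
side 100 [-0.4 -2.4]
side -100 [ 0.2 -3. ]
side [7, 55, 150] [0.1 1.2]
side [-7, 55, 150] [0.1 0.6]
side [7, 55, 0] [-0.3 -2. ]
side [7, 22, 195] [0.8 0.8]
side [-7, 22, 195] [0.2 1.3]
neck [ 519.4 -166.2  176.8]
hinge [ 492.2 -166.6  148.1]
barL [434.9 -67.5  44.1]
barR [ 438.1 -267.5   44.1]
panelfoot [ 458.5 -112.2   15.5]
[[ 622.3 -127.7   95. ]
 [ 623.2 -228.2   95. ]
 [ 527.6 -226.3   95. ]]
```

```bash
sed -i 's/^P,r=.*/P,r=fit(obs,[453,-167,2.85,0,.42,.1],[0,1,3,5])/' f0.py; python3 f0.py
```

```text
[ 4.52326e+02 -1.70560e+02  2.85000e+00  2.20000e-02  4.20000e-01
  9.70000e-02] yawdeg 1.2354579789714548
top 100 [-0.   0.2]
top -100 [0.6 0.3]
top [-7, 55, 150] [0.7 0.8]
top [-7, -55, 150] [1.2 0.1]
top [7, 55, 150] [-0.1 -0.1]
top [7, -55, 150] [ 0.2 -0.4]
top [-7, 22, 195] [ 0.5 -0. ]
top [-7, -22, 195] [0.8 0.3]
top [7, 22, 195] [-0.4 -0.4]
top [7, -22, 195] [-0.2 -0. ]
top [-7, 55, 0] [0.4 0.9]
side 100 [-0.2  0.9]
side -100 [0.  0.2]
side [7, 55, 150] [-0.5  5.6]
side [-7, 55, 150] [-0.5  4.8]
side [7, 55, 0] [0.  1.3]
side [7, 22, 195] [-0.   5.4]
side [-7, 22, 195] [-0.7  5.9]
neck [ 522.4 -169.   159.9]
hinge [ 494.6 -169.6  131.8]
barL [434.1 -70.9  29.2]
barR [ 438.5 -270.9   29.2]
panelfoot [ 457.5 -115.4   -0. ]
[[ 622.3 -127.7   95. ]
 [ 623.2 -228.2   95. ]
 [ 527.6 -226.3   95. ]]
```

```bash
cat > plan.py <<'E'
# rows from the current measured pose (or from given) to a target, n equal straight steps
from h import *
from scipy.spatial.transform import Rotation as Ro, Slerp
def cur():
    s=ctrl.sense();q=s['ee_rot'];return np.array(s['eef_pos']),Ro.from_quat([q[1],q[2],q[3],q[0]])
def down(jaw_deg,lean=0.,yaw=0.):
    """tool x at angle jaw_deg in plan, z down"""
    a=np.radians(jaw_deg);x=np.array([np.cos(a),np.sin(a),0]);z=np.array([0,0,-1.])
    return Ro.from_matrix(np.c_[x,np.cross(z,x),z])
def rows(p1,R1,n,start=None,nd=1):
    p0,R0=start or cur(); rv=(R0.inv()*R1).as_rotvec()
    out=[]
    for i in range(n):
        Ra=R0*Ro.from_rotvec(rv*i/n)
        out.append([np.round(Ra.inv().apply((np.array(p1)-p0)/n),nd).tolist(),np.round(np.degrees(rv)/n,2).tolist()])
    print('|shift|',np.linalg.norm(np.array(p1)-p0)/n,'deg',np.degrees(np.linalg.norm(rv))/n)
    print(out if np.linalg.norm(rv)>.003 else out[0]); return out
E
python3 - <<'E'
from plan import *
R=down(-88.8)
rows([470,-286,231],R,15)
p,r=[470,-286,231],R
rows([470,-286,12],R,12,(np.array(p),r))
E
```

```text
|shift| 25.445047613660716 deg 1.0650883844417363
[[[-7.5, -24.3, 0.0], [-0.0, -0.0, 1.07]], [[-8.0, -24.2, 0.0], [-0.0, -0.0, 1.07]], [[-8.4, -24.0, 0.0], [-0.0, -0.0, 1.07]], [[-8.9, -23.8, 0.0], [-0.0, -0.0, 1.07]], [[-9.3, -23.7, 0.0], [-0.0, -0.0, 1.07]], [[-9.8, -23.5, 0.0], [-0.0, -0.0, 1.07]], [[-10.2, -23.3, 0.0], [-0.0, -0.0, 1.07]], [[-10.6, -23.1, 0.0], [-0.0, -0.0, 1.07]], [[-11.0, -22.9, 0.0], [-0.0, -0.0, 1.07]], [[-11.5, -22.7, 0.0], [-0.0, -0.0, 1.07]], [[-11.9, -22.5, 0.0], [-0.0, -0.0, 1.07]], [[-12.3, -22.3, 0.0], [-0.0, -0.0, 1.07]], [[-12.7, -22.0, 0.0], [-0.0, -0.0, 1.07]], [[-13.1, -21.8, 0.0], [-0.0, -0.0, 1.07]], [[-13.5, -21.5, 0.0], [-0.0, -0.0, 1.07]]]
|shift| 18.25 deg 0.0
[[0.0, 0.0, 18.2], [0.0, 0.0, 0.0]]
```

Request:
play_rows --fingers 60 --motion '[[[-7.5,-24.3,0],[0,0,1.07]],[[-8,-24.2,0],[0,0,1.07]],[[-8.4,-24,0],[0,0,1.07]],[[-8.9,-23.8,0],[0,0,1.07]],[[-9.3,-23.7,0],[0,0,1.07]],[[-9.8,-23.5,0],[0,0,1.07]],[[-10.2,-23.3,0],[0,0,1.07]],[[-10.6,-23.1,0],[0,0,1.07]],[[-11,-22.9,0],[0,0,1.07]],[[-11.5,-22.7,0],[0,0,1.07]],[[-11.9,-22.5,0],[0,0,1.07]],[[-12.3,-22.3,0],[0,0,1.07]],[[-12.7,-22,0],[0,0,1.07]],[[-13.1,-21.8,0],[0,0,1.07]],[[-13.5,-21.5,0],[0,0,1.07]],[[0,0,0],[0,0,0]],[[0,0,0],[0,0,0]],[[0,0,0],[0,0,0]]]'

```text
time_s: 2.7
eef_pos: [469.6, -286.6, 231.2]
ee_rot: [0.0, 0.714, -0.7, -0.0]
force: [-0.2, -0.4, 0.3]
grip_width: 0.704
```

Run:
```python
from plan import *
w=save('wrist','w1');t=save('top','t1')
p,R=cur();print(p,R.as_matrix().round(3).tolist(),ctrl.sense()['force'],ctrl.sense()['grip_width'])
k=ctrl.get_calibration('wrist');print(np.round(k['K'],1).tolist(),np.round(k['tool_from_camera'],3).tolist())
cv2.imwrite('pics/v1.png',cv2.cvtColor(np.hstack([cv2.resize(w,(400,300)),cv2.resize(t[150:300,280:480],(400,300))]),cv2.COLOR_RGB2BGR))
```

```text
[ 469.38398381 -286.9156985   231.35358797] [[0.019, -1.0, -0.0], [-1.0, -0.019, -0.0], [0.0, 0.0, -1.0]] [ 0.53967484 -0.18905969 -0.10673569] 0.7024464346387607
[[377.9, 0.0, 276.5], [0.0, 377.9, 213.4], [0.0, 0.0, 1.0]] [[1.0, -0.001, -0.001, 0.704], [0.001, 0.958, 0.286, -73.203], [0.001, -0.286, 0.958, -142.13], [0.0, 0.0, 0.0, 1.0]]
```

View pics/v1.png

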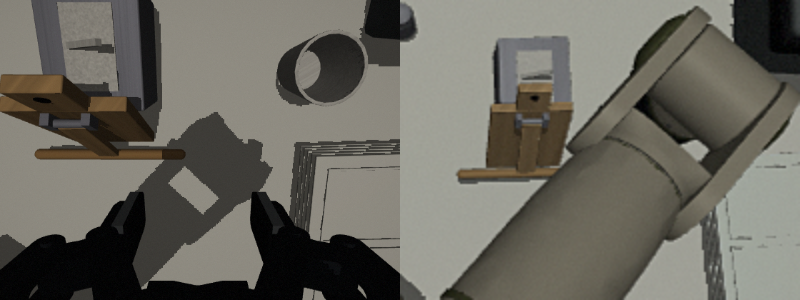

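Run:
```python
from plan import *
k=ctrl.get_calibration('wrist');T=np.array(k['tool_from_camera']);K=np.array(k['K'])
p,R=np.array([469.4,-286.9,231.3]),Ro.from_matrix([[.019,-1,0],[-1,-.019,0],[0,0,-1]])
def wz(uv,z):
    d=R.apply(T[:3,:3]@np.linalg.inv(K)@[uv[0]*1.4,uv[1]*1.4,1]);o=R.apply(T[:3,3])+p
    return np.round(o+d*(z-o[2])/d[2],1)
print('bar',wz((185,154),29),wz((37,154),29))
print('neck top back',wz((0,90),181),wz((86,97),181),'front',wz((84,84),181))
print('panel TR back',wz((154,139),137),'front',wz((152,119),137))
print('box R front-ish corner top',wz((158,3),95),wz((160,100),95))
print('finger',wz((130,192),231),wz((145,192),231))
```

```text
bar [ 437.2 -271.2   29. ] [433.6 -73.7  29. ]
neck top back [ 527.9 -148.8  181. ] [ 524.2 -208.2  181. ] front [ 533.1 -207.7  181. ]
panel TR back [ 483.9 -247.9  137. ] front [ 502.  -246.7  137. ]
box R front-ish corner top [ 602.8 -248.5   95. ] [ 514.4 -248.4   95. ]
finger [ 475.5 -248.5  231. ] [ 475.7 -257.1  231. ]
```

Request:
play_rows --motion '[[[0,0,22],[0,0,0]],[[0,0,22],[0,0,0]],[[0,0,22],[0,0,0]],[[0,0,22],[0,0,0]],[[0,0,22],[0,0,0]],[[0,0,22],[0,0,0]],[[0,0,22],[0,0,0]],[[0,0,20],[0,0,0]],[[0,0,18],[0,0,0]],[[0,0,16],[0,0,0]],[[0,0,11],[0,0,0]],[[0,0,0],[0,0,0]],[[0,0,0],[0,0,0]]]'

```text
time_s: 3.88
eef_pos: [469.7, -286.9, 12.4]
ee_rot: [0.0, 0.714, -0.7, -0.0]
force: [-0.7, -2.3, -0.9]
grip_width: 0.705
```

Run:
```python
from plan import *
# arc from contact: tool (x,z) offset from bar; print increments per step of a
h=np.array([494.6+2.4,131.8])
b=lambda a:h+118*np.array([-np.sin(.42+a),-np.cos(.42+a)])
A=[.097,.15,.2,.25,.3,.35,.4,.45,.5,.55,.6,.65,.7,.75,.8]
for a in A: print(a,np.round(b(a)+[18,0],1),np.round(b(a)-b(.097),1))
save('wrist','w2')
print(cur()[0],ctrl.sense()['force'])
```

```text
0.097 [456.7  29.2] [0. 0.]
0.15 [451.3  32.5] [-5.4  3.2]
0.2 [446.4  35.8] [-10.2   6.5]
0.25 [441.7  39.3] [-15.   10.1]
0.3 [437.2  43.1] [-19.5  13.9]
0.35 [432.9  47.1] [-23.8  17.9]
0.4 [428.7  51.3] [-28.   22.1]
0.45 [424.8  55.7] [-31.9  26.5]
0.5 [421.1  60.3] [-35.6  31.1]
0.55 [417.7  65.1] [-39.   35.9]
0.6 [414.5  70. ] [-42.2  40.8]
0.65 [411.5  75.1] [-45.2  45.9]
0.7 [408.8  80.4] [-47.9  51.2]
0.75 [406.4  85.8] [-50.3  56.5]
0.8 [404.2  91.2] [-52.5  62. ]
[ 470.02441792 -286.9368936    12.88624292] [-0.09451749 -2.89001447  0.32689848]
```

View pics/w2.png

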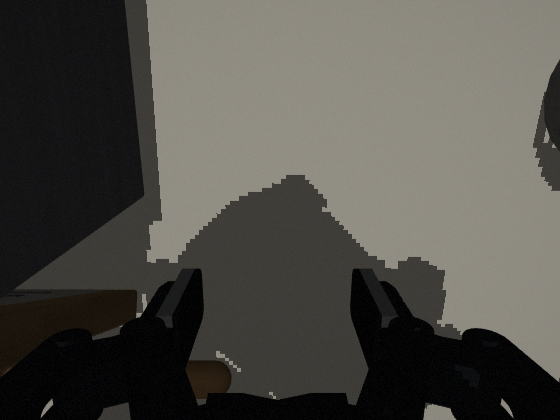

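The wrist view shows the finger beside the panel and in front of the bar end (205,378). The finger linkage nearly touches the panel edge (137,300), and the sensor reads about 2.5 N sideways. I'll back off 7 mm sideways.

Request:
play_rows --motion '[[[3,0,0],[0,0,0]],[[4,0,0],[0,0,0]],[[0,0,0],[0,0,0]],[[0,0,0],[0,0,0]]]'

```text
time_s: 4.27
eef_pos: [470.3, -293.5, 12.6]
ee_rot: [-0.0, 0.714, -0.7, 0.0]
force: [-0.5, 0.1, 0.1]
grip_width: 0.705
```

Run:
```python
from plan import *
t=save('top','t2');a=cv2.imread('pics/top0.png');b=cv2.imread('pics/t2.png')
f=lambda q:cv2.resize(q[160:250,300:385],None,fx=4.7,fy=4.7,interpolation=cv2.INTER_CUBIC)
w=save('wrist','w3');b2=cv2.imread('pics/w3.png')
cv2.imwrite('pics/v3.png',np.hstack([f(b),cv2.resize(b2,(400,423))]))
print(cur()[0],ctrl.sense()['force'])
```

```text
[ 470.2118662  -293.23132391   12.45601869] [-0.27396243 -0.88016898 -0.75351333]
```

View pics/v3.png

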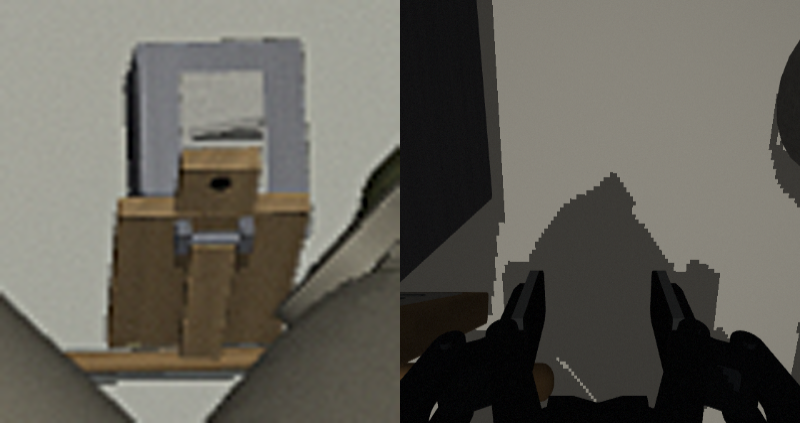

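Request:
play_rows --motion '[[[0,4,0],[0,0,0]],[[0,4,0],[0,0,0]],[[0,4,0],[0,0,0]],[[0,3,-1.6],[0,0,0]],[[0,3,-1.6],[0,0,0]],[[0,2.5,-1.6],[0,0,0]],[[0,2.5,-1.7],[0,0,0]],[[0,2.4,-1.8],[0,0,0]],[[0,2.4,-1.8],[0,0,0]],[[0,2.3,-1.9],[0,0,0]],[[0,2.2,-1.9],[0,0,0]],[[0,2.2,-2],[0,0,0]],[[0,2.1,-2],[0,0,0]],[[0,2.1,-2.1],[0,0,0]],[[0,2.1,-2.1],[0,0,0]],[[0,0,0],[0,0,0]],[[0,0,0],[0,0,0]]]'

```text
time_s: 5.78
eef_pos: [429.3, -294.2, 34.5]
ee_rot: [0.0, 0.714, -0.7, 0.0]
force: [-0.9, -0.4, -0.6]
grip_width: 0.699
```

Run:
```python
from plan import *
save('top','t4');b=cv2.imread('pics/t4.png');save('side','s4');c=cv2.imread('pics/s4.png')
f=lambda q:cv2.resize(q,None,fx=4.7,fy=4.7,interpolation=cv2.INTER_CUBIC)
cv2.imwrite('pics/v4.png',np.hstack([f(b[160:250,300:385]),f(c[155:245,225:310])]))
print(cur()[0],ctrl.sense()['force'])
```

```text
[ 429.30331007 -294.08974809   34.34131051] [-0.07066315  0.3361038  -0.09845915]
```

View pics/v4.png

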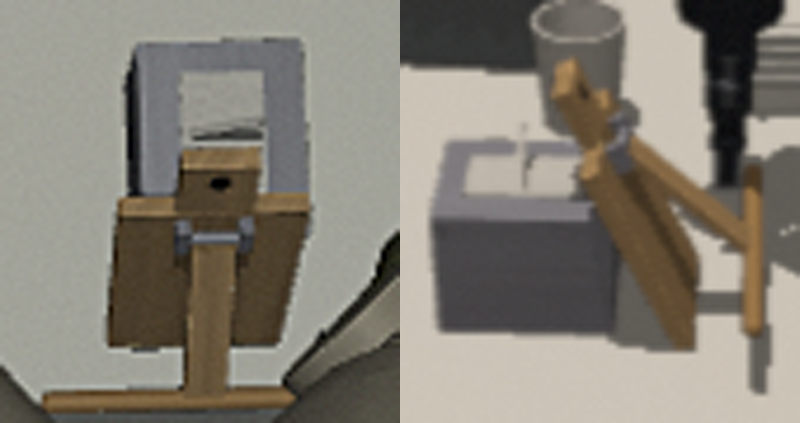

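The leg is opening and the board hasn't moved: the panel top edge is still at row 200 in the crop. I'll continue to about 0.58, then go in small steps.

Request:
play_rows --motion '[[[0,2,-2.2],[0,0,0]],[[0,1.9,-2.2],[0,0,0]],[[0,1.9,-2.3],[0,0,0]],[[0,1.8,-2.3],[0,0,0]],[[0,1.7,-2.4],[0,0,0]],[[0,1.7,-2.4],[0,0,0]],[[0,1.6,-2.4],[0,0,0]],[[0,0,0],[0,0,0]]]'

```text
time_s: 6.55
eef_pos: [416.6, -294.5, 51.1]
ee_rot: [0.0, 0.714, -0.7, 0.0]
force: [-0.2, -0.8, -0.3]
grip_width: 0.706
```

Request:
play_rows --motion '[[[0,0.8,-1.2],[0,0,0]],[[0,0.8,-1.2],[0,0,0]],[[0,0,0],[0,0,0]]]'

```text
time_s: 6.8
eef_pos: [415.1, -294.4, 53.1]
ee_rot: [0.0, 0.714, -0.7, 0.0]
force: [0.5, 0.1, 0.6]
grip_width: 0.705
```

Request:
play_rows --motion '[[[0,0.8,-1.3],[0,0,0]],[[0,0,0],[0,0,0]]]'

```text
time_s: 6.97
eef_pos: [414.3, -294.4, 54.4]
ee_rot: [0.0, 0.714, -0.7, 0.0]
force: [-0.2, -0.8, -0.6]
grip_width: 0.7
```

Request:
play_rows --motion '[[[0,0.7,-1.3],[0,0,0]],[[0,0,0],[0,0,0]]]'

```text
time_s: 7.13
eef_pos: [413.6, -294.4, 55.7]
ee_rot: [0.0, 0.714, -0.7, 0.0]
force: [1.1, -0.4, -0.2]
grip_width: 0.705
```

```bash
cat > angle.py <<'E'
# bar end (+y) and panel tracking: template-free; find bar in top image along known model
from fit import *
import sys
def est():
    t=save('top','tt');g=cv2.cvtColor(t,cv2.COLOR_RGB2GRAY)
    P=[452.3,-170.6,2.85,.022,.42];R,o=board(P)
    # bar mid between stem and +y end: compare predicted row with profile of brown along column
    hsv=cv2.cvtColor(t,cv2.COLOR_RGB2HSV)
    best=[]
    for y in(70,80,90):
        rowsp=np.array([proj('top',R.apply(bar(a,y))+o) for a in np.arange(.2,.9,.005)])
        s=[np.mean([hsv[int(round(v+d)),int(round(u)),1] for d in(-1,0,1)]) for u,v in rowsp]
        s=np.array(s,float);w=s>0.7*s.max();best.append(np.arange(.2,.9,.005)[w].mean())
    return best
for i in range(2):
    print('angle',np.round(est(),3),cur()[0].round(1),ctrl.sense()['force'].round(2))
a=cv2.cvtColor(cv2.imread('pics/top0.png'),6)[190:215,320:372].astype(np.float32);b=cv2.cvtColor(cv2.imread('pics/tt.png'),6)[190:215,320:372].astype(np.float32)
print('top-of-board shift px',cv2.phaseCorrelate(a,b))
E
python3 angle.py
```

```text
Traceback (most recent call last):
  File "angle.py", line 16, in <module>
    print('angle',np.round(est(),3),cur()[0].round(1),ctrl.sense()['force'].round(2))
                                    ^^^
NameError: name 'cur' is not defined. Did you mean: 'chr'?
```

```bash
sed -i 's/^import sys/from plan import cur/' angle.py; python3 angle.py
```

```text
angle [0.575 0.57  0.568] [ 413.7 -294.4   55.6] [ 0.5  -0.79 -0.51]
angle [0.575 0.57  0.568] [ 413.7 -294.4   55.7] [0.17 1.09 0.7 ]
top-of-board shift px ((-0.18529248581873148, 0.07600008853917828), 0.9741644357751917)
```

Request:
play_rows --motion '[[[0,0.7,-1.3],[0,0,0]],[[0,0.7,-1.3],[0,0,0]],[[0,0,0],[0,0,0]]]'

```text
time_s: 7.53
eef_pos: [412.2, -294.5, 58.4]
ee_rot: [-0.0, 0.714, -0.7, 0.0]
force: [0.5, -0.1, 0.0]
grip_width: 0.702
```

Request:
play_rows --motion '[[[0,0.6,-1.3],[0,0,0]],[[0,0.6,-1.3],[0,0,0]],[[0,0,0],[0,0,0]]]'

```text
time_s: 7.78
eef_pos: [411.0, -294.6, 61.1]
ee_rot: [0.0, 0.714, -0.7, 0.0]
force: [0.1, 0.3, 0.3]
grip_width: 0.703
```

```bash
python3 angle.py
```

```text
angle [0.628 0.623 0.618] [ 411.1 -294.5   61. ] [ 0.57  0.74 -0.13]
angle [0.628 0.623 0.618] [ 411.1 -294.5   60.9] [ 0.69 -0.29  0.78]
top-of-board shift px ((-0.10036190471607043, 0.020483602477183283), 1.0270945277037444)
```

Request:
play_rows --motion '[[[0,0.6,-1.3],[0,0,0]],[[0,0.6,-1.3],[0,0,0]],[[0,0,0],[0,0,0]]]'

```text
time_s: 8.13
eef_pos: [409.8, -294.5, 63.6]
ee_rot: [-0.0, 0.714, -0.7, 0.0]
force: [0.3, 0.1, 0.4]
grip_width: 0.7
```

Request:
play_rows --motion '[[[0,0.6,-1.3],[0,0,0]],[[0,0.5,-1.3],[0,0,0]],[[0,0,0],[0,0,0]]]'

```text
time_s: 8.38
eef_pos: [408.7, -294.6, 66.2]
ee_rot: [0.0, 0.714, -0.7, 0.0]
force: [0.3, -0.4, -0.7]
grip_width: 0.702
```

```bash
python3 angle.py
```

```text
angle [0.669 0.68  0.64 ] [ 408.8 -294.6   66.2] [0.79 0.8  0.67]
angle [0.669 0.68  0.64 ] [ 408.8 -294.6   66.1] [ 1.18 -1.06  0.16]
top-of-board shift px ((-0.12575122871776756, 0.058449130672977745), 1.0162942211716264)
```

Request:
play_rows --motion '[[[0,0.5,-1.3],[0,0,0]],[[0,0,0],[0,0,0]],[[0,0,0],[0,0,0]]]'

```text
time_s: 8.73
eef_pos: [408.3, -294.6, 67.4]
ee_rot: [0.0, 0.714, -0.7, 0.0]
force: [0.1, -0.1, 0.0]
grip_width: 0.701
```

Request:
play_rows --motion '[[[0,0.5,-1.3],[0,0,0]],[[0,0,0],[0,0,0]],[[0,0,0],[0,0,0]]]'

```text
time_s: 8.98
eef_pos: [407.8, -294.5, 68.7]
ee_rot: [-0.0, 0.714, -0.7, 0.0]
force: [1.0, -0.2, -0.5]
grip_width: 0.702
```

```bash
python3 angle.py
```

```text
angle [0.675 0.645 0.675] [ 407.7 -294.6   68.6] [0.03 0.04 0.23]
angle [0.669 0.645 0.675] [ 407.8 -294.6   68.6] [ 1.64 -0.71  0.68]
top-of-board shift px ((-0.15103945439881272, 0.09284808747598916), 1.0158849811553956)
```

Run:
```python
from plan import *
save('side','s5');b=cv2.imread('pics/tt.png');c=cv2.imread('pics/s5.png')
f=lambda q:cv2.resize(q,None,fx=4.7,fy=4.7,interpolation=cv2.INTER_CUBIC)
cv2.imwrite('pics/v5.png',np.hstack([f(b[165:255,300:385]),f(c[155:245,225:310])]))
print(ctrl.sense()['force'])
```

```text
[0.62030991 0.62221079 0.20233225]
```

View pics/v5.png

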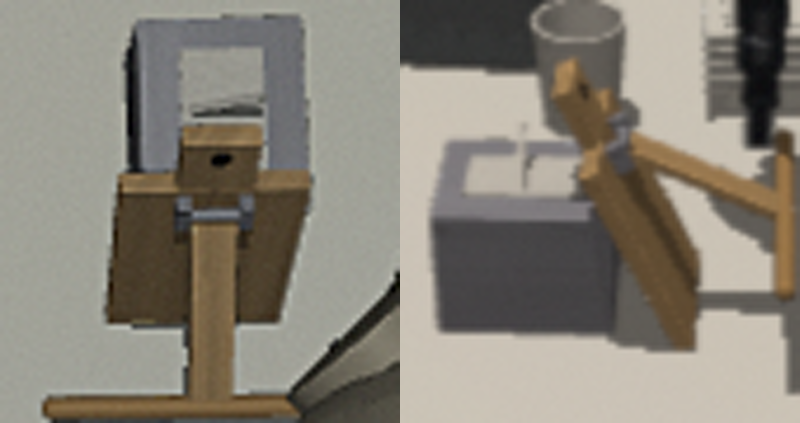

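```bash
cat > ang2.py <<'E'
from fit import *
def barend(im):
    """+y bar end bottom in side image: brown blob lowest region near the end"""
    hsv=cv2.cvtColor(im,cv2.COLOR_BGR2HSV);m=((hsv[...,1]>90)&(hsv[...,2]>60)).astype(np.uint8)
    m[:, :380]=m[:, :380];roi=np.zeros_like(m);roi[180:235,300:320]=m[180:235,300:320];roi[:,:302]=0
    ys,xs=np.nonzero(roi);b=ys.max();k=ys>b-8
    return xs[k].mean(),b+.5
P=[452.3,-170.6,2.85,.022,.42];R,o=board(P)
if __name__=='__main__':
    for a in(.6,.65,.7,.75,.8):print(a,[proj('side',R.apply(bar(a,100))+o).round(1).tolist(),proj('top',R.apply(bar(a,100))+o).round(1).tolist()])
    T=lambda u,v:(300+u/4.7-.4,165+v/4.7-.4);S=lambda u,v:(225+(u-399.5)/4.7-.4,155+v/4.7-.4)
    print(S(785,294),T(46,407))
    hsv=cv2.cvtColor(cv2.imread('pics/s5.png'),cv2.COLOR_BGR2HSV)
    print(hsv[200:224,306,1].tolist(),hsv[212,300:312,1].tolist())
E
python3 ang2.py
```

```text
0.6 [[305.3, 220.3], [309.3, 250.4]]
0.65 [[306.4, 218.9], [309.4, 251.4]]
0.7 [[307.4, 217.5], [309.5, 252.2]]
0.75 [[308.3, 216.0], [309.6, 253.0]]
0.8 [[309.1, 214.5], [309.7, 253.7]]
(306.6212765957447, 217.1531914893617) (309.3872340425532, 251.19574468085105)
[137, 138, 135, 133, 136, 136, 134, 137, 137, 132, 134, 136, 133, 134, 135, 135, 137, 132, 106, 28, 22, 25, 25, 26] [27, 28, 28, 28, 57, 116, 133, 134, 126, 61, 28, 27]
```

Request:
play_rows --motion '[[[0,0.5,-1.3],[0,0,0]],[[0,0,0],[0,0,0]],[[0,0,0],[0,0,0]]]'

```text
time_s: 9.38
eef_pos: [407.3, -294.6, 70.0]
ee_rot: [0.0, 0.714, -0.7, 0.0]
force: [0.2, -0.3, -0.9]
grip_width: 0.7
```

```bash
cat > ang3.py <<'E'
from fit import *
from plan import cur
F=[];C=[]
for i in range(4):
    im=save('side','st' if i%2 else 'su') if i<2 else ctrl.capture('side');s=cv2.cvtColor(im,cv2.COLOR_RGB2HSV)[196:216,296:316,1].astype(float)-28
    s[s<15]=0;C.append((s.sum(0)@np.arange(296,316))/s.sum());F.append(ctrl.sense()['force'])
save('top','tt')
print('barcol',np.mean(C),'force',np.mean(F,0).round(2),cur()[0].round(1))
g=lambda n:cv2.cvtColor(cv2.imread(n),6)
for a,b,r in(('pics/top0.png','pics/tt.png',(190,215,320,372)),('pics/side0.png','pics/st.png',(165,200,255,282))):
    q=[g(x)[r[0]:r[1],r[2]:r[3]].astype(np.float32) for x in(a,b)];print('board shift px',np.round(cv2.phaseCorrelate(*q)[0],2))
E
python3 ang3.py
```

```text
barcol 304.9336215505979 force [ 0.51 -0.11 -0.17] [ 407.3 -294.6   69.9]
board shift px [-0.16  0.04]
board shift px [ 0.26 -0.09]
```

Request:
play_rows --motion '[[[0,0.5,-1.3],[0,0,0]],[[0,0,0],[0,0,0]],[[0,0,0],[0,0,0]]]'

```text
time_s: 9.88
eef_pos: [406.8, -294.6, 71.3]
ee_rot: [-0.0, 0.714, -0.7, 0.0]
force: [1.7, 0.4, -0.1]
grip_width: 0.702
```

```bash
python3 ang3.py
```

```text
barcol 304.9242642914886 force [ 0.69  0.59 -0.01] [ 406.7 -294.6   71.2]
board shift px [-0.11  0.09]
board shift px [ 0.29 -0.04]
```

The finger has risen faster than the bar and its tip is close to slipping off underneath. I'll back off, drop lower and push on.

Request:
play_rows --motion '[[[0,-4,0],[0,0,0]],[[0,0,6],[0,0,0]],[[0,0,6],[0,0,0]],[[0,2,0],[0,0,0]],[[0,2,0],[0,0,0]],[[0,0,0],[0,0,0]]]'

```text
time_s: 10.63
eef_pos: [406.4, -294.4, 59.0]
ee_rot: [-0.0, 0.714, -0.7, -0.0]
force: [0.4, 0.1, -1.4]
grip_width: 0.701
```

```bash
sed -i 's/\[196:216,296:316,1\]/[204:213,300:316,1]/; s/np.arange(296,316)/np.arange(300,316)/' ang3.py;  python3 ang3.py
```

```text
barcol 306.4694941147105 force [ 0.19 -0.68  0.26] [ 406.8 -294.6   59.3]
board shift px [-0.07  0.13]
board shift px [0.27 0.02]
```

Request:
play_rows --motion '[[[0,0.6,-1],[0,0,0]],[[0,0.6,-1],[0,0,0]],[[0,0,0],[0,0,0]]]'

```text
time_s: 11.13
eef_pos: [405.7, -294.7, 61.5]
ee_rot: [-0.0, 0.714, -0.7, 0.0]
force: [0.8, 0.5, -0.6]
grip_width: 0.702
```

```bash
python3 ang3.py
```

```text
barcol 306.44491195268506 force [ 0.97 -0.11  0.04] [ 405.6 -294.6   61.3]
board shift px [-0.04  0.26]
board shift px [0.25 0.06]
```

Run:
```python
from plan import *
save('wrist','w6');b=cv2.imread('pics/w6.png');t=cv2.imread('pics/tt.png');c=cv2.imread('pics/st.png')
f=lambda q,n:cv2.resize(q,n,interpolation=cv2.INTER_CUBIC)
cv2.imwrite('pics/v6.png',np.hstack([f(b[200:420,:300],(420,310)),f(c[150:230,235:335],(380,310))]))
```

```text
(no output)
```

View pics/v6.png

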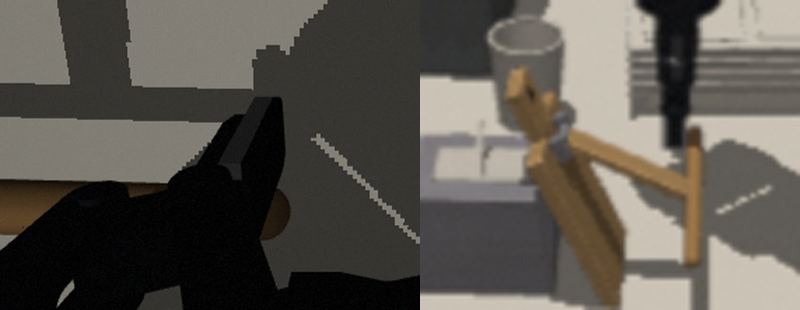

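Request:
play_rows --motion '[[[0,0.8,0],[0,0,0]],[[0,0,0],[0,0,0]],[[0,0,0],[0,0,0]]]'

```text
time_s: 11.68
eef_pos: [404.8, -294.5, 61.2]
ee_rot: [-0.0, 0.714, -0.7, -0.0]
force: [2.4, 0.8, -1.2]
grip_width: 0.702
```

```bash
python3 ang3.py
```

```text
barcol 306.4089554508232 force [ 1.33  1.12 -0.59] [ 404.8 -294.5   61.1]
board shift px [0.08 0.31]
board shift px [0.37 0.11]
```

Request:
play_rows --motion '[[[0,0.8,0],[0,0,0]],[[0,0,0],[0,0,0]],[[0,0,0],[0,0,0]]]'

```text
time_s: 12.18
eef_pos: [403.9, -294.5, 61.1]
ee_rot: [-0.0, 0.714, -0.7, -0.0]
force: [0.8, 1.7, -1.1]
grip_width: 0.703
```

```bash
python3 ang3.py
```

```text
barcol 306.4017290507031 force [ 2.05  1.71 -0.47] [ 403.9 -294.6   61.2]
board shift px [0.06 0.32]
board shift px [0.42 0.03]
```

The bar has stopped at about 0.65 rad while the force climbs, and that angle matches the stated 0.40 rad rest lean. The stop is met, so I'll back off and rise.

Request:
play_rows --motion '[[[0,-4,0],[0,0,0]],[[0,-4,0],[0,0,0]],[[4,-2,-4],[0,0,0]],[[4,0,-12],[0,0,0]],[[0,0,-25],[0,0,0]],[[0,0,-30],[0,0,0]],[[0,0,-30],[0,0,0]],[[0,0,-30],[0,0,0]],[[0,0,-30],[0,0,0]],[[0,0,-20],[0,0,0]],[[0,0,0],[0,0,0]],[[0,0,0],[0,0,0]]]'

```text
time_s: 13.43
eef_pos: [414.3, -302.8, 243.1]
ee_rot: [0.0, 0.714, -0.7, 0.001]
force: [0.2, 1.1, -0.8]
grip_width: 0.7
```

```bash
python3 ang3.py
python3 - <<'E'
from plan import *
save('wrist','w7');b=cv2.imread('pics/w7.png');t=cv2.imread('pics/tt.png')
print(cur()[0],ctrl.sense()['force'],cur()[1].as_matrix().round(4).tolist())
cv2.imwrite('pics/v7.png',np.hstack([cv2.resize(t[160:260,300:385],None,fx=4.4,fy=4.4,interpolation=2),b[:420,:330].copy() if 0 else cv2.resize(b[:300,:300],(440,440))]))
E
```

```text
barcol 306.47912658565514 force [ 0.25  0.08 -0.14] [ 413.9 -302.2  241.2]
board shift px [0.04 0.3 ]
board shift px [0.44 0.12]
[ 413.92748537 -302.27668241  241.37632448] [-0.45053296 -0.33671699 -0.3692921 ] [[0.0196, -0.9998, -0.0011], [-0.9998, -0.0196, 0.0012], [-0.0013, 0.0011, -1.0]]
```

View pics/v7.png

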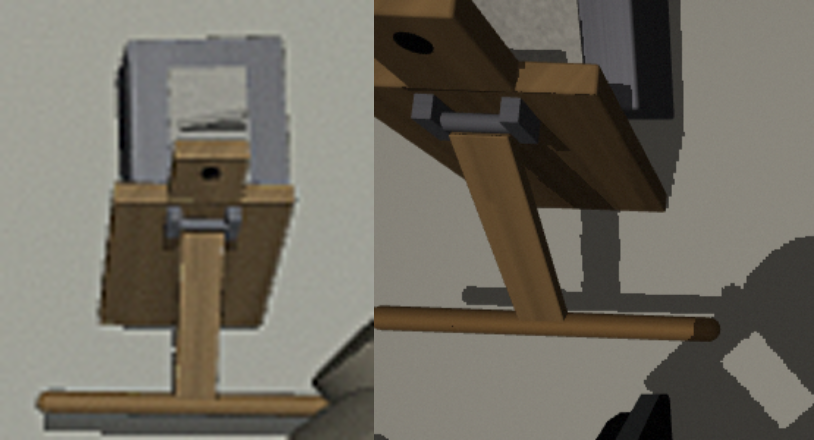

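```bash
cat > f1.py <<'E'
import fit
from fit import *
k=ctrl.get_calibration('wrist');T=np.array(k['tool_from_camera']);K=np.array(k['K'])
wp=np.array([413.93,-302.28,241.38]);wR=np.array([[0.0196,-0.9998,-0.0011],[-0.9998,-0.0196,0.0012],[-0.0013,0.0011,-1.0]])
op=fit.proj
def pr(c,X):
    if c!='wrist':return op(c,X)
    q=K@(T[:3,:3].T@(wR.T@(np.asarray(X)-wp)-T[:3,3]));return q[:2]/q[2]
fit.proj=pr
W=lambda u,v:np.array([(u-374)/1.4667-.2,v/1.4667-.2]);A=lambda u,v:np.array([300+u/4.4-.4,160+v/4.4-.4])
obs=[('wrist',[-7,-55,150],W(606,97)),('wrist',[7,-55,150],W(600,66)),('wrist',[-7,-55,0],W(666,211)),('wrist',-100,W(716,328)),
('top',100,A(40,404)),('top',[7,55,150],A(118,184)),('top',[7,-55,150],A(294,184)),('top',[-7,55,150],A(115,200)),('top',[-7,-55,150],A(295,201)),
('top',[7,22,195],A(175,142)),('top',[7,-22,195],A(250,141)),('top',[-7,22,195],A(172,157)),('top',[-7,-22,195],A(247,158)),('top',[-7,55,0],A(100,322)),('top',[-7,-55,0],A(262,327))]
for free in([0,1,3,5],[0,1,3,4,5]):
    P,r=fit.fit(obs,[452,-170,2.85,0,.42,.66],free);print(np.round(P,3),'rms',np.sqrt((r**2).mean()));
print(r.round(1).tolist())
E
python3 f1.py
```

```text
Traceback (most recent call last):
  File "f1.py", line 5, in <module>
    op=fit.proj
       ^^^^^^^^
AttributeError: 'function' object has no attribute 'proj'
```

```bash
sed -i 's/^import fit$/import fit as FM/; s/^op=fit.proj/op=proj/; s/^fit.proj=pr/FM.proj=pr/; s/fit.fit(/fit(/' f1.py; python3 f1.py
```

```text
[ 4.52230e+02 -1.69699e+02  2.85000e+00 -3.10000e-02  4.20000e-01
  6.84000e-01] rms 1.4386271570878904
[ 4.52063e+02 -1.69683e+02  2.85000e+00 -3.10000e-02  4.21000e-01
  6.83000e-01] rms 1.4359571563609501
[[-6.6, 0.1], [-0.4, -0.7], [-0.6, 0.5], [1.9, 0.3], [-0.8, -1.3], [-0.2, -0.6], [0.8, 0.4], [0.6, 0.1], [0.9, 0.8], [0.8, -0.5], [0.8, 0.1], [1.7, 0.5], [1.8, 0.6], [0.3, 0.2], [0.3, 0.1]]
```

```bash
cat >> plan.py <<'E'
def bpose(x,y,z,yaw,lean,up,off=0.):
    """tool pose gripping board: TCP at board z=up"""
    R=Ro.from_euler('ZY',[yaw,lean]);o=np.array([x,y,z])+R.apply([off,0,up])
    B=R.as_matrix();return o,Ro.from_matrix(np.c_[B[:,0],-B[:,1],-B[:,2]])
E
python3 - <<'E'
from plan import *
p,R=bpose(452.1,-169.7,2.85,-.031,.42,243);print(p,ctrl.sense()['joints'].round(2))
rows(p,R,19)
E
```

```text
[ 551.13818318 -172.77116754  224.7306125 ] [-0.86  0.28  1.52 -0.    1.35  0.69]
|shift| 9.968862006582148 deg 4.720547845206987
[[[-6.7, -7.4, 0.9], [-0.96, -1.01, -4.51]], [[-6.1, -7.9, 0.9], [-0.96, -1.01, -4.51]], [[-5.4, -8.3, 0.8], [-0.96, -1.01, -4.51]], [[-4.7, -8.7, 0.8], [-0.96, -1.01, -4.51]], [[-4.0, -9.1, 0.7], [-0.96, -1.01, -4.51]], [[-3.3, -9.4, 0.6], [-0.96, -1.01, -4.51]], [[-2.5, -9.6, 0.5], [-0.96, -1.01, -4.51]], [[-1.7, -9.8, 0.4], [-0.96, -1.01, -4.51]], [[-0.9, -9.9, 0.2], [-0.96, -1.01, -4.51]], [[-0.2, -10.0, 0.1], [-0.96, -1.01, -4.51]], [[0.6, -9.9, -0.1], [-0.96, -1.01, -4.51]], [[1.4, -9.9, -0.3], [-0.96, -1.01, -4.51]], [[2.2, -9.7, -0.5], [-0.96, -1.01, -4.51]], [[2.9, -9.5, -0.7], [-0.96, -1.01, -4.51]], [[3.6, -9.2, -0.9], [-0.96, -1.01, -4.51]], [[4.3, -8.9, -1.1], [-0.96, -1.01, -4.51]], [[5.0, -8.5, -1.4], [-0.96, -1.01, -4.51]], [[5.6, -8.1, -1.6], [-0.96, -1.01, -4.51]], [[6.2, -7.6, -1.8], [-0.96, -1.01, -4.51]]]
```

Request:
play_rows --fingers 36 --motion '[[[-6.7,-7.4,0.9],[-0.96,-1.01,-4.51]],[[-6.1,-7.9,0.9],[-0.96,-1.01,-4.51]],[[-5.4,-8.3,0.8],[-0.96,-1.01,-4.51]],[[-4.7,-8.7,0.8],[-0.96,-1.01,-4.51]],[[-4.0,-9.1,0.7],[-0.96,-1.01,-4.51]],[[-3.3,-9.4,0.6],[-0.96,-1.01,-4.51]],[[-2.5,-9.6,0.5],[-0.96,-1.01,-4.51]],[[-1.7,-9.8,0.4],[-0.96,-1.01,-4.51]],[[-0.9,-9.9,0.2],[-0.96,-1.01,-4.51]],[[-0.2,-10.0,0.1],[-0.96,-1.01,-4.51]],[[0.6,-9.9,-0.1],[-0.96,-1.01,-4.51]],[[1.4,-9.9,-0.3],[-0.96,-1.01,-4.51]],[[2.2,-9.7,-0.5],[-0.96,-1.01,-4.51]],[[2.9,-9.5,-0.7],[-0.96,-1.01,-4.51]],[[3.6,-9.2,-0.9],[-0.96,-1.01,-4.51]],[[4.3,-8.9,-1.1],[-0.96,-1.01,-4.51]],[[5.0,-8.5,-1.4],[-0.96,-1.01,-4.51]],[[5.6,-8.1,-1.6],[-0.96,-1.01,-4.51]],[[6.2,-7.6,-1.8],[-0.96,-1.01,-4.51]],[[0,0,0],[0,0,0]]]'

```text
time_s: 15.4
eef_pos: [552.0, -171.3, 224.2]
ee_rot: [-0.004, 0.978, -0.013, -0.209]
force: [0.1, -0.3, -1.1]
grip_width: 0.42
```

Request:
play_rows --motion '[[[0,0,0],[0,0,0]],[[0,0,0],[0,0,0]]]'

```text
time_s: 15.57
eef_pos: [550.8, -173.3, 225.4]
ee_rot: [-0.003, 0.978, -0.017, -0.208]
force: [-0.6, 0.0, -0.1]
grip_width: 0.419
```

Run:
```python
from plan import *
p,R=bpose(452.1,-169.7,2.85,-.031,.42,153)
print(ctrl.sense()['joints'].round(2),ctrl.sense()['grip_width'])
rows(p,R,10)
save('wrist','w8');save('side','s8')
b=cv2.imread('pics/w8.png');c=cv2.imread('pics/s8.png')
cv2.imwrite('pics/v8.png',np.hstack([cv2.resize(b,(440,330)),cv2.resize(c[120:240,190:320],(358,330),interpolation=2)]))
```

```text
[-0.44  0.68  1.   -0.17  1.85 -0.42] 0.4185884216715602
|shift| 9.05353665980893 deg 0.017343126330733417
[[[0.1, -0.1, 9.1], [-0.0, -0.0, -0.02]], [[0.1, -0.1, 9.1], [-0.0, -0.0, -0.02]], [[0.1, -0.1, 9.1], [-0.0, -0.0, -0.02]], [[0.1, -0.1, 9.1], [-0.0, -0.0, -0.02]], [[0.1, -0.1, 9.1], [-0.0, -0.0, -0.02]], [[0.1, -0.1, 9.1], [-0.0, -0.0, -0.02]], [[0.1, -0.1, 9.1], [-0.0, -0.0, -0.02]], [[0.1, -0.1, 9.1], [-0.0, -0.0, -0.02]], [[0.1, -0.1, 9.1], [-0.0, -0.0, -0.02]], [[0.1, -0.1, 9.1], [-0.0, -0.0, -0.02]]]
```

View pics/v8.png

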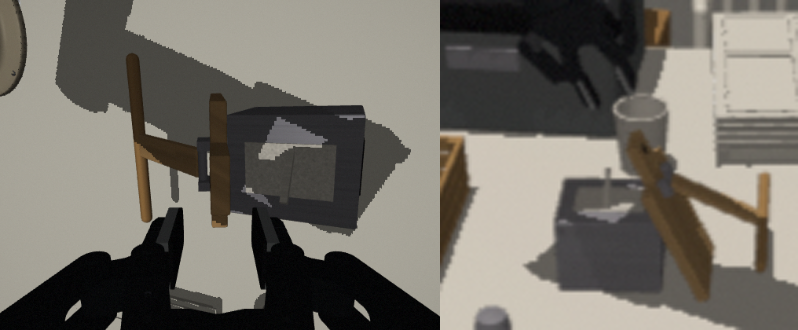

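The wrist view shows the board edge-on at column 218, centred between the fingers (180 to 255). The fingers are straight above the neck, so I'll descend and grip.

Request:
play_rows --motion '[[[0,0,9],[0,0,0]],[[0,0,9],[0,0,0]],[[0,0,9],[0,0,0]],[[0,0,9],[0,0,0]],[[0,0,9],[0,0,0]],[[0,0,9],[0,0,0]],[[0,0,9],[0,0,0]],[[0,0,9],[0,0,0]],[[0,0,9],[0,0,0]],[[0,0,8],[0,0,0]],[[0,0,0],[0,0,0]],[[0,0,0],[0,0,0]]]'

```text
time_s: 16.67
eef_pos: [514.8, -171.8, 144.2]
ee_rot: [-0.003, 0.978, -0.015, -0.208]
force: [-0.5, -0.0, 0.4]
grip_width: 0.423
```

Request:
play_rows --fingers 0 --squeeze 110 --motion '[[[0,0,0],[0,0,0]],[[0,0,0],[0,0,0]],[[0,0,0],[0,0,0]],[[0,0,0],[0,0,0]],[[0,0,0],[0,0,0]],[[0,0,0],[0,0,0]],[[0,0,0],[0,0,0]],[[0,0,0],[0,0,0]],[[0,0,0],[0,0,0]],[[0,0,0],[0,0,0]]]'

```text
time_s: 17.5
eef_pos: [515.1, -171.9, 145.0]
ee_rot: [-0.003, 0.978, -0.015, -0.208]
force: [-0.3, -0.1, 5.6]
grip_width: 0.156
```

Request:
play_rows --motion '[[[-1,0,-2.3],[0,0,0]],[[-2,0,-4.6],[0,0,0]],[[-3,0,-6.8],[0,0,0]],[[-4,0,-9],[0,0,0]],[[-4.5,0,-10],[0,0,0]],[[-4.5,0,-10],[0,0,0]],[[-4.5,0,-10],[0,0,0]],[[-4.5,0,-10],[0,0,0]],[[-4.5,0,-10],[0,0,0]],[[-4.5,0,-10],[0,0,0]],[[-4.5,0,-10],[0,0,0]],[[-4.5,0,-10],[0,0,0]],[[-4.5,0,-10],[0,0,0]],[[-4.5,0,-10],[0,0,0]],[[-4,0,-9],[0,0,0]],[[-3,0,-6.8],[0,0,0]],[[-2,0,-4.6],[0,0,0]],[[0,0,0],[0,0,0]],[[0,0,0],[0,0,0]]]'

```text
time_s: 19.08
eef_pos: [514.8, -171.8, 300.9]
ee_rot: [-0.003, 0.978, -0.015, -0.208]
force: [0.2, -0.2, -6.9]
grip_width: 0.151
```

Run:
```python
from plan import *
print(cur()[0],ctrl.sense()['force'])
p,R=bpose(658,184.8,85.7,.042,-.40,155);print(p)
r=rows(p,R,40)
b=cv2.cvtColor(save('side','s9'),4);c=cv2.cvtColor(save('wrist','w9'),4)
cv2.imwrite('pics/v9.png',np.hstack([cv2.resize(c,(400,300)),cv2.resize(b[60:240,190:370],(300,300))]))
```

```text
[ 514.78133601 -171.76259811  300.89131164] [ 0.22354369 -0.2136636  -6.87363086]
[597.6933865  182.26563185 228.46445407]
|shift| 9.268766281821915 deg 1.1784166905880133
[[[2.4, -8.9, 0.9], [-0.0, 1.17, -0.11]], [[2.4, -8.9, 1.0], [-0.0, 1.17, -0.11]], [[2.4, -8.9, 1.0], [-0.0, 1.17, -0.11]], [[2.4, -8.9, 1.1], [-0.0, 1.17, -0.11]], [[2.4, -8.9, 1.1], [-0.0, 1.17, -0.11]], [[2.4, -8.9, 1.2], [-0.0, 1.17, -0.11]], [[2.3, -8.9, 1.2], [-0.0, 1.17, -0.11]], [[2.3, -8.9, 1.3], [-0.0, 1.17, -0.11]], [[2.3, -8.9, 1.3], [-0.0, 1.17, -0.11]], [[2.3, -8.9, 1.4], [-0.0, 1.17, -0.11]], [[2.3, -8.9, 1.4], [-0.0, 1.17, -0.11]], [[2.3, -8.9, 1.4], [-0.0, 1.17, -0.11]], [[2.3, -8.9, 1.5], [-0.0, 1.17, -0.11]], [[2.3, -8.9, 1.5], [-0.0, 1.17, -0.11]], [[2.3, -8.9, 1.6], [-0.0, 1.17, -0.11]], [[2.2, -8.8, 1.6], [-0.0, 1.17, -0.11]], [[2.2, -8.8, 1.7], [-0.0, 1.17, -0.11]], [[2.2, -8.8, 1.7], [-0.0, 1.17, -0.11]], [[2.2, -8.8, 1.8], [-0.0, 1.17, -0.11]], [[2.2, -8.8, 1.8], [-0.0, 1.17, -0.11]], [[2.1, -8.8, 1.9], [-0.0, 1.17, -0.11]], [[2.1, -8.8, 1.9], [-0.0, 1.17, -0.11]], [[2.1, -8.8, 1.9], [-0.0, 1.17, -0.11]], [[2.1, -8.8, 2.0], [-0.0, 1.17, -0.11]], [[2.0, -8.8, 2.0], [-0.0, 1.17, -0.11]], [[2.0, -8.8, 2.1], [-0.0, 1.17, -0.11]], [[2.0, -8.8, 2.1], [-0.0, 1.17, -0.11]], [[2.0, -8.8, 2.2], [-0.0, 1.17, -0.11]], [[1.9, -8.8, 2.2], [-0.0, 1.17, -0.11]], [[1.9, -8.8, 2.2], [-0.0, 1.17, -0.11]], [[1.9, -8.8, 2.3], [-0.0, 1.17, -0.11]], [[1.9, -8.8, 2.3], [-0.0, 1.17, -0.11]], [[1.8, -8.8, 2.3], [-0.0, 1.17, -0.11]], [[1.8, -8.8, 2.4], [-0.0, 1.17, -0.11]], [[1.8, -8.8, 2.4], [-0.0, 1.17, -0.11]], [[1.7, -8.8, 2.5], [-0.0, 1.17, -0.11]], [[1.7, -8.8, 2.5], [-0.0, 1.17, -0.11]], [[1.7, -8.8, 2.5], [-0.0, 1.17, -0.11]], [[1.6, -8.8, 2.6], [-0.0, 1.17, -0.11]], [[1.6, -8.8, 2.6], [-0.0, 1.17, -0.11]]]
```

View pics/v9.png

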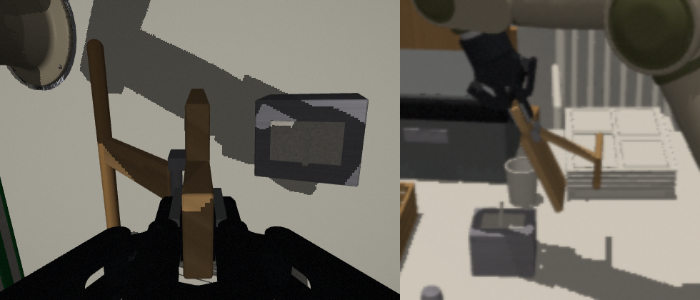

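The board is held square and the leg is still open. I'll carry it to above the mat at a gentle speed.

Request:
play_rows --motion '[[[0.6,-2.2,0.2],[0,0.3,0]],[[1.2,-4.5,0.5],[0,0.57,-0.11]],[[1.8,-6.7,0.7],[0,0.9,-0.11]],[[2.4,-8.9,1],[0,1.17,-0.11]],[[2.4,-8.9,1.1],[0,1.17,-0.11]],[[2.4,-8.9,1.2],[0,1.17,-0.11]],[[2.3,-8.9,1.2],[0,1.17,-0.11]],[[2.3,-8.9,1.3],[0,1.17,-0.11]],[[2.3,-8.9,1.3],[0,1.17,-0.11]],[[2.3,-8.9,1.4],[0,1.17,-0.11]],[[2.3,-8.9,1.4],[0,1.17,-0.11]],[[2.3,-8.9,1.4],[0,1.17,-0.11]],[[2.3,-8.9,1.5],[0,1.17,-0.11]],[[2.3,-8.9,1.5],[0,1.17,-0.11]],[[2.3,-8.9,1.6],[0,1.17,-0.11]],[[2.2,-8.8,1.6],[0,1.17,-0.11]],[[2.2,-8.8,1.7],[0,1.17,-0.11]],[[2.2,-8.8,1.7],[0,1.17,-0.11]],[[2.2,-8.8,1.8],[0,1.17,-0.11]],[[2.2,-8.8,1.8],[0,1.17,-0.11]]]'

```text
time_s: 20.85
eef_pos: [552.3, -7.0, 266.4]
ee_rot: [-0.004, 1.0, 0.002, -0.02]
force: [1.0, 0.3, -6.0]
grip_width: 0.148
```

Request:
play_rows --motion '[[[2.1,-8.8,1.9],[0,1.17,-0.11]],[[2.1,-8.8,1.9],[0,1.17,-0.11]],[[2.1,-8.8,1.9],[0,1.17,-0.11]],[[2.1,-8.8,2],[0,1.17,-0.11]],[[2,-8.8,2],[0,1.17,-0.11]],[[2,-8.8,2.1],[0,1.17,-0.11]],[[2,-8.8,2.1],[0,1.17,-0.11]],[[2,-8.8,2.2],[0,1.17,-0.11]],[[1.9,-8.8,2.2],[0,1.17,-0.11]],[[1.9,-8.8,2.2],[0,1.17,-0.11]],[[1.9,-8.8,2.3],[0,1.17,-0.11]],[[1.9,-8.8,2.3],[0,1.17,-0.11]],[[1.8,-8.8,2.3],[0,1.17,-0.11]],[[1.8,-8.8,2.4],[0,1.17,-0.11]],[[1.8,-8.8,2.4],[0,1.17,-0.11]],[[1.7,-8.8,2.5],[0,1.17,-0.11]],[[1.3,-6.6,1.9],[0,0.9,-0.1]],[[0.8,-4.4,1.2],[0,0.6,-0.1]],[[0,0,0],[0,0,0]],[[0,0,0],[0,0,0]]]'

```text
time_s: 22.52
eef_pos: [587.1, 144.9, 234.2]
ee_rot: [-0.005, 0.988, 0.018, 0.155]
force: [0.7, -0.3, -6.5]
grip_width: 0.149
```

```bash
cat > pl.py <<'E'
from plan import *
s=ctrl.sense();print(cur()[0].round(1),s['force'].round(2),s['grip_width'],s['joints'].round(2))
for z in(25.7,6.7):
    p,R=bpose(658,184.8,z,.042,-.40,155);print(z,p.round(1)); rows(p,R,8)
w=save('wrist','wa');t=save('top','ta');save('side','sa')
for c in('top','side'):
  for n in('crossbar','foot_edge','neck','hinge'):print(c,n,[(round(d['p'],2),round(d['position'][0]*560,1),round(d['position'][1]*420,1)) for d in ctrl.spot_in(c,n)])
E
python3 pl.py
```

```text
[587.1 144.9 234.2] [ 0.71 -0.28 -6.54] 0.14868778982403488 [0.05 0.33 1.5  0.   1.   0.01]
25.7 [597.7 182.3 168.5]
|shift| 9.54969820905295 deg 0.6380344606593096
[[[-1.1, -4.6, 8.3], [-0.01, 0.64, -0.04]], [[-1.2, -4.6, 8.3], [-0.01, 0.64, -0.04]], [[-1.3, -4.6, 8.3], [-0.01, 0.64, -0.04]], [[-1.4, -4.6, 8.3], [-0.01, 0.64, -0.04]], [[-1.5, -4.6, 8.2], [-0.01, 0.64, -0.04]], [[-1.5, -4.6, 8.2], [-0.01, 0.64, -0.04]], [[-1.6, -4.6, 8.2], [-0.01, 0.64, -0.04]], [[-1.7, -4.6, 8.2], [-0.01, 0.64, -0.04]]]
6.7 [597.7 182.3 149.5]
|shift| 11.657387996451783 deg 0.6380344606593096
[[[-1.8, -4.6, 10.6], [-0.01, 0.64, -0.04]], [[-1.9, -4.6, 10.5], [-0.01, 0.64, -0.04]], [[-2.1, -4.6, 10.5], [-0.01, 0.64, -0.04]], [[-2.2, -4.6, 10.5], [-0.01, 0.64, -0.04]], [[-2.3, -4.6, 10.5], [-0.01, 0.64, -0.04]], [[-2.4, -4.6, 10.4], [-0.01, 0.64, -0.04]], [[-2.5, -4.6, 10.4], [-0.01, 0.64, -0.04]], [[-2.6, -4.6, 10.4], [-0.01, 0.64, -0.04]]]
top crossbar [(0.61, 213.0, 199.5)]
top foot_edge [(0.86, 244.0, 197.4), (0.62, 237.2, 294.2)]
top neck [(0.91, 235.4, 290.7), (0.75, 246.5, 201.0)]
top hinge [(0.82, 244.2, 197.0), (0.55, 234.8, 293.2)]
side crossbar [(0.85, 246.1, 248.4)]
side foot_edge [(0.97, 341.2, 297.2), (0.65, 230.5, 238.4)]
side neck [(0.97, 343.0, 299.8), (0.96, 229.3, 236.5)]
side hinge [(0.93, 343.1, 297.4), (0.76, 219.7, 243.7)]
```

Request:
play_rows --motion '[[[-1.1,-4.6,8.3],[0,0.64,-0.04]],[[-1.2,-4.6,8.3],[0,0.64,-0.04]],[[-1.3,-4.6,8.3],[0,0.64,-0.04]],[[-1.4,-4.6,8.3],[0,0.64,-0.04]],[[-1.5,-4.6,8.2],[0,0.64,-0.04]],[[-1.5,-4.6,8.2],[0,0.64,-0.04]],[[-1.6,-4.6,8.2],[0,0.64,-0.04]],[[-1.7,-4.6,8.2],[0,0.64,-0.04]],[[0,0,0],[0,0,0]],[[0,0,0],[0,0,0]]]'

```text
time_s: 23.9
eef_pos: [597.7, 182.4, 168.3]
ee_rot: [-0.005, 0.98, 0.021, 0.199]
force: [-0.4, 0.5, -5.5]
grip_width: 0.151
```

```bash
cat > chk.py <<'E'
from fit import *
from plan import cur
from scipy.spatial.transform import Rotation as Ro
p,R=cur();s=ctrl.sense();print(p.round(1),s['force'].round(2),s['grip_width'])
M=R.as_matrix();B=Ro.from_matrix(np.c_[M[:,0],-M[:,1],-M[:,2]]);o=p-B.apply([0,0,155])
print('board origin',o.round(1),'yaw,lean',B.as_euler('ZYX').round(3))
# edge-based model score over prop angle and pitch-in-grip error
E={}
for c in('side','top'):
    im=ctrl.capture(c);cv2.imwrite(f'pics/k_{c}.png',im[...,::-1])
    e=cv2.Canny(cv2.GaussianBlur(im,(3,3),0),30,80);E[c]=cv2.distanceTransform(255-e,2,5)
def score(a,dp,c,dz=0,dx=0):
    Q=B*Ro.from_euler('Y',dp);o2=p-Q.apply([0,0,155+dz])+[dx,0,0];L=[]
    # bar silhouette: both cylinder edges approx by +-7 offsets perpendicular to view
    cam=-np.array(cal(c)['R']).T@cal(c)['t']
    ax=Q.apply([0,1,0]);ctr=Q.apply(bar(a,0))+o2;n=np.cross(ax,cam-ctr);n/=np.linalg.norm(n)
    for t in np.linspace(-95,95,60):
        for sg in(7,-7):L.append(ctr+ax*t+n*sg)
    d=[]
    for X in L:
        u,v=np.round(proj(c,X)).astype(int)
        if 0<=u<560 and 0<=v<420:d.append(min(E[c][v,u],3))
    return np.mean(d)
for c in E:
    print(c,[(round(a,2),round(float(score(a,0,c)),2)) for a in np.arange(.4,.86,.03)])
E
python3 chk.py
```

```text
[597.7 182.4 168.3] [-0.44  0.51 -5.49] 0.15143388500888302
board origin [658.  185.2  25.6] yaw,lean [ 0.043 -0.4    0.002]
side [(np.float64(0.4), 2.18), (np.float64(0.43), 2.09), (np.float64(0.46), 1.98), (np.float64(0.49), 1.85), (np.float64(0.52), 1.81), (np.float64(0.55), 1.72), (np.float64(0.58), 1.51), (np.float64(0.61), 1.53), (np.float64(0.64), 1.4), (np.float64(0.67), 1.06), (np.float64(0.7), 1.21), (np.float64(0.73), 1.29), (np.float64(0.76), 1.17), (np.float64(0.79), 1.34), (np.float64(0.82), 1.63), (np.float64(0.85), 1.91)]
top [(np.float64(0.4), 2.17), (np.float64(0.43), 2.17), (np.float64(0.46), 2.1), (np.float64(0.49), 2.05), (np.float64(0.52), 2.07), (np.float64(0.55), 2.03), (np.float64(0.58), 1.85), (np.float64(0.61), 1.78), (np.float64(0.64), 1.68), (np.float64(0.67), 1.62), (np.float64(0.7), 1.73), (np.float64(0.73), 1.67), (np.float64(0.76), 1.56), (np.float64(0.79), 1.59), (np.float64(0.82), 1.69), (np.float64(0.85), 1.86)]
```

Request:
play_rows --motion '[[[-1,0,2.3],[0,0,0]],[[-1,0,2.3],[0,0,0]],[[-1,0,2.3],[0,0,0]],[[-1,0,2.3],[0,0,0]],[[-1,0,2.3],[0,0,0]],[[-1,0,2.3],[0,0,0]],[[-0.6,0,1.4],[0,0,0]],[[0,0,0],[0,0,0]]]'

```text
time_s: 24.67
eef_pos: [597.7, 182.3, 151.5]
ee_rot: [-0.005, 0.98, 0.021, 0.199]
force: [-1.0, -0.4, -7.0]
grip_width: 0.153
```

Request:
play_rows --motion '[[[-0.4,0,0.9],[0,0,0]],[[0,0,0],[0,0,0]],[[0,0,0],[0,0,0]]]'

```text
time_s: 24.92
eef_pos: [597.9, 182.3, 151.1]
ee_rot: [-0.005, 0.98, 0.021, 0.199]
force: [0.7, -0.1, -6.3]
grip_width: 0.152
```

Request:
play_rows --motion '[[[-0.4,0,0.9],[0,0,0]],[[0,0,0],[0,0,0]],[[0,0,0],[0,0,0]]]'

```text
time_s: 25.17
eef_pos: [598.0, 182.3, 150.2]
ee_rot: [-0.005, 0.98, 0.021, 0.199]
force: [-0.7, -0.3, -6.0]
grip_width: 0.151
```

Request:
play_rows --motion '[[[-0.4,0,0.9],[0,0,0]],[[0,0,0],[0,0,0]],[[0,0,0],[0,0,0]]]'

```text
time_s: 25.42
eef_pos: [598.1, 182.3, 150.0]
ee_rot: [-0.005, 0.98, 0.021, 0.2]
force: [-4.0, -1.7, 2.8]
grip_width: 0.148
```

Request:
play_rows --motion '[[[-0.4,0,0.9],[0,0,0]],[[0,0,0],[0,0,0]],[[0,0,0],[0,0,0]]]'

```text
time_s: 25.67
eef_pos: [598.3, 182.3, 149.9]
ee_rot: [-0.005, 0.979, 0.021, 0.201]
force: [-8.7, -2.5, 10.3]
grip_width: 0.148
```

Request:
play_rows --motion '[[[-0.4,0,0.9],[0,0,0]],[[0,0,0],[0,0,0]],[[0,0,0],[0,0,0]]]'

```text
time_s: 25.92
eef_pos: [598.4, 182.4, 149.9]
ee_rot: [-0.005, 0.979, 0.021, 0.201]
force: [-13.0, -3.9, 17.7]
grip_width: 0.147
```

Run:
```python
from plan import *
s=ctrl.sense();print(s['force'],s['wrist_torque'])
```

```text
[-13.02969755  -3.87261357  17.72442082] [-0.4592868   1.71847467 -0.18823258]
```

Request:
play_rows --motion '[[[0.8,0,-1.8],[0,0,0]],[[0,0,0],[0,0,0]],[[0,0,0],[0,0,0]]]'

```text
time_s: 26.17
eef_pos: [598.2, 182.3, 149.9]
ee_rot: [-0.005, 0.98, 0.021, 0.2]
force: [-5.6, -1.7, 6.1]
grip_width: 0.147
```

Run:
```python
from plan import *
s=ctrl.sense();print(s['force'],s['wrist_torque'])
```

```text
[-5.58263349 -1.69395522  6.10460496] [-0.19137994  0.81198739 -0.10219416]
```

Request:
play_rows --motion '[[[0.4,0,-0.7],[0,0,0]],[[0,0,0],[0,0,0]],[[0,0,0],[0,0,0]]]'

```text
time_s: 26.42
eef_pos: [598.1, 182.3, 149.9]
ee_rot: [-0.005, 0.98, 0.021, 0.2]
force: [-2.1, -0.7, 1.2]
grip_width: 0.15
```

```bash
python3 - <<'E'
from plan import *
s=ctrl.sense();print(s['force'],s['wrist_torque'])
E
python3 chk.py
```

```text
[-2.05736317 -0.69403261  1.20739167] [-0.09851181  0.40414742 -0.14122127]
[598.1 182.3 149.9] [-2.06 -0.69  1.21] 0.15031124924368364
board origin [658.7 185.2   7.2] yaw,lean [ 0.042 -0.402  0.002]
side [(np.float64(0.4), 2.15), (np.float64(0.43), 2.02), (np.float64(0.46), 1.9), (np.float64(0.49), 1.9), (np.float64(0.52), 1.87), (np.float64(0.55), 1.62), (np.float64(0.58), 1.31), (np.float64(0.61), 1.56), (np.float64(0.64), 1.38), (np.float64(0.67), 1.16), (np.float64(0.7), 1.08), (np.float64(0.73), 1.11), (np.float64(0.76), 1.44), (np.float64(0.79), 1.36), (np.float64(0.82), 1.68), (np.float64(0.85), 1.57)]
top [(np.float64(0.4), 2.16), (np.float64(0.43), 2.11), (np.float64(0.46), 2.03), (np.float64(0.49), 2.11), (np.float64(0.52), 2.04), (np.float64(0.55), 1.86), (np.float64(0.58), 1.69), (np.float64(0.61), 1.8), (np.float64(0.64), 1.71), (np.float64(0.67), 1.63), (np.float64(0.7), 1.68), (np.float64(0.73), 1.52), (np.float64(0.76), 1.67), (np.float64(0.79), 1.69), (np.float64(0.82), 1.86), (np.float64(0.85), 1.81)]
```

Request:
play_rows --squeeze 20 --motion '[[[0,0,0],[0,0,0]],[[0,0,0],[0,0,0]],[[0,0,0],[0,0,0]]]'

```text
time_s: 26.77
eef_pos: [598.0, 182.3, 149.9]
ee_rot: [-0.005, 0.98, 0.021, 0.199]
force: [-0.2, -0.6, 0.5]
grip_width: 0.149
```

Request:
play_rows --fingers 30 --motion '[[[0,0,0],[0,0,0]],[[0,0,0],[0,0,0]],[[0,0,0],[0,0,0]],[[0,0,0],[0,0,0]],[[0,0,0],[0,0,0]],[[0,0,0],[0,0,0]]]'

```text
time_s: 27.27
eef_pos: [598.0, 182.3, 149.9]
ee_rot: [-0.005, 0.98, 0.021, 0.199]
force: [0.3, 0.4, 0.3]
grip_width: 0.351
```

Request:
play_rows --motion '[[[0,0,-5],[0,0,0]],[[0,0,-10],[0,0,0]],[[0,0,-10],[0,0,0]],[[0,0,-15],[0,0,0]],[[0,0,-20],[0,0,0]],[[0,0,-20],[0,0,0]],[[0,0,-20],[0,0,0]],[[0,0,-20],[0,0,0]],[[0,0,-20],[0,0,0]],[[0,0,0],[0,0,0]],[[0,0,0],[0,0,0]]]'

```text
time_s: 28.18
eef_pos: [543.2, 179.9, 280.4]
ee_rot: [-0.005, 0.979, 0.021, 0.201]
force: [-1.0, 0.6, 0.2]
grip_width: 0.349
```

```bash
cat > fin.py <<'E'
from fit import *
from plan import cur
from scipy.optimize import minimize
import itertools
p,R=cur();print(p.round(1),ctrl.sense()['force'].round(2))
E={}
for c in('side','top'):
    im=ctrl.capture(c);cv2.imwrite(f'pics/z_{c}.png',im[...,::-1])
    e=cv2.Canny(cv2.GaussianBlur(im,(3,3),0),25,70);E[c]=cv2.distanceTransform(255-e,2,5)
def seg(a,b,n=30):return [np.array(a)+(np.array(b)-np.array(a))*t for t in np.linspace(0,1,n)]
pan=[]
for x in(-7,7):
    pan+=seg([x,-55,0],[x,-55,150])+seg([x,55,0],[x,55,150])+seg([x,-55,150],[x,-22,150],10)+seg([x,22,150],[x,55,150],10)+seg([x,-22,195],[x,22,195],15)+seg([x,-22,150],[x,-22,195],15)+seg([x,22,150],[x,22,195],15)
pan+=seg([7,-55,0],[7,55,0])
def cost(q):
    Q=Ro.from_euler('ZY',[q[2],q[3]]);o=np.array([q[0],q[1],3+7*np.sin(-q[3])]);t=0
    for c in E:
        cam=-np.array(cal(c)['R']).T@cal(c)['t'];ax=Q.apply([0,1,0]);ctr=Q.apply(bar(q[4],0))+o;n=np.cross(ax,cam-ctr);n/=np.linalg.norm(n)
        L=[Q.apply(b)+o for b in pan]+[ctr+ax*s+n*g for s in np.linspace(-98,98,50) for g in(7,-7)]
        uv=np.array([proj(c,X) for X in L],np.float32)
        d=cv2.remap(E[c],uv[None,:,0].copy(),uv[None,:,1].copy(),1);t+=np.minimum(d,4).mean()
    return t
best=None
for l,a in((-.4,.66),(-.42,.70),(-.38,.62)):
    s=minimize(cost,[658,185,.042,l,a],method='Nelder-Mead',options=dict(initial_simplex=np.array([[658,185,.042,l,a]]+[(np.array([658,185,.042,l,a])+d) for d in np.diag([6,5,.05,.04,.05])]),maxiter=250))
    print(np.round(s.x,3),round(s.fun,3))
for n in('menu_board','salt_shaker','yoghurt_cup','water_bottle','paper_cup'):
    print(n,[(round(d['p'],2),round(d['position'][0]*560),round(d['position'][1]*420)) for d in ctrl.spot_in('side',n)])
E
python3 fin.py
```

```text
[543.2 179.9 280.4] [-0.98  0.63  0.16]
[ 6.58669e+02  1.86635e+02  3.60000e-02 -4.10000e-01  7.19000e-01] 1.539
[ 6.58713e+02  1.86340e+02  3.60000e-02 -4.10000e-01  7.20000e-01] 1.54
[ 6.58763e+02  1.86894e+02  3.50000e-02 -4.12000e-01  7.20000e-01] 1.54
menu_board [(0.93, 342, 296), (0.71, 217, 279), (0.48, 209, 247)]
salt_shaker [(0.57, 207, 244)]
yoghurt_cup [(0.74, 170, 239)]
water_bottle [(0.85, 250, 364)]
paper_cup []
```

Request:
play_rows --motion '[[[0,0,-20],[0,0,0]],[[0,0,-20],[0,0,0]],[[0,0,-20],[0,0,0]],[[0,0,0],[0,0,0]],[[0,0,0],[0,0,0]],[[0,0,0],[0,0,0]],[[0,0,0],[0,0,0]],[[0,0,0],[0,0,0]],[[0,0,0],[0,0,0]],[[0,0,0],[0,0,0]],[[0,0,0],[0,0,0]]]'

```text
time_s: 29.45
eef_pos: [519.9, 178.6, 333.7]
ee_rot: [-0.005, 0.98, 0.021, 0.199]
force: [-0.2, 0.4, -1.0]
grip_width: 0.354
```

```bash
python3 fin.py
python3 - <<'E'
from h import *
a=cv2.imread('pics/side0.png').astype(int);b=cv2.imread('pics/z_side.png').astype(int)
for n,(u,v) in dict(paper=(264,166),salt=(208,245),yog=(171,239),bottle=(251,365)).items():
    print(n,'mean diff',abs(a-b)[v-12:v+12,u-9:u+9].mean().round(1))
ctrl.capture('top');print([(d['p'],d['position'][0]*560,d['position'][1]*420) for d in ctrl.spot_in('top','paper_cup')])
E
```

```text
[519.9 178.6 333.7] [-0.16  0.4  -1.02]
[ 6.58742e+02  1.85240e+02  4.10000e-02 -4.10000e-01  7.20000e-01] 1.387
[ 6.58614e+02  1.85493e+02  3.90000e-02 -4.09000e-01  7.20000e-01] 1.387
[ 6.58553e+02  1.85345e+02  3.80000e-02 -4.08000e-01  7.20000e-01] 1.388
menu_board [(0.79, 216, 276), (0.63, 341, 297)]
salt_shaker [(0.54, 208, 247), (0.52, 251, 363)]
yoghurt_cup [(0.97, 168, 239), (0.71, 261, 170)]
water_bottle [(0.78, 251, 365)]
paper_cup [(0.56, 260, 169), (0.24, 221, 300)]
paper mean diff 54.4
salt mean diff 5.4
yog mean diff 3.7
bottle mean diff 3.4
[(0.91, 428.67999999999995, 195.006), (0.24, 225.28799999999998, 171.696)]
```

```bash
python3 -c "
from rig import ctrl
print(ctrl.finish_job())"
```

```text
the job is handed in; nothing more can be done
None
```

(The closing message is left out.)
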